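# Raise the inspection camera over the board and hold it

## Robot

A 6-joint arm with a two-finger parallel gripper is mounted at the origin on the work surface. World frame = base frame: x ahead of the robot, y to its left, z up, the work surface at z = 0. Lengths are in m, angles in degrees, forces in N, time in s.
With the tool pointing down it reaches from about 0.25 to 0.725 m from the base axis. Payload 9.7 kg.
Tool frame: the origin (TCP) lies midway between the tips of the shut fingers; the grasp point (between the pads) lies bot.grasp_offset behind it (bot.grasp_offset is the distance from the TCP to the grasp point, in m); x points along the fingers, y is the direction in which the jaws open and shut, and the axes are right-handed (so a half turn about x gives the same grasp; the last joint's range is limited). The gripper opens to 85 mm and grips with 20 to 120 N. Pads are 22 mm wide; open, the fingers measure 114 mm over their backs; the gripper's body (76 mm by 85 mm) begins 54 mm behind the grasp point. The pads swing forward as they close: fully open they stand 13 mm farther back than shut.
Start: joints at [70.474, 4.979, 10.078, 95.1, 0, 90], TCP at [0.184, 0.518, 0.231] pointing down, gripper open.
Joint ranges: [-179.16, 179.16], [-48.56, 103.87], [-65.8, 70.77], [-126.05, 130.52], [-82.76, 87.17], [-180, 180]. Speed limits (degrees/s): [127.2, 127.2, 147.25, 180, 180, 180].

## Interface

Orientations are given as [roll, pitch, yaw] about the fixed x, y, z axes, in that order (R = Rz(yaw) Ry(pitch) Rx(roll)).
In Python, from workcell import status, camera, bot gives the robot as it stands.
- The arm moves only by the shell command python3 -m jog 'ROWS' [OPENING] [FORCE]. ROWS is text: rows parted by semicolons, each of 4 numbers parted by spaces: the shift along the tool's x, y, z in mm, then the turn about the tool's x in degrees. A call has exactly 8 rows; each row is the pose to reach, as a shift and turn from the pose commanded when the call began, along the tool's axes at that moment; what a row does not reach only later rows make up. A row lasts 1/8 s, in which the tool goes at most 62.5 mm and 10.7 degrees, less where a joint would pass 70% of its speed; a pose out of reach is approached as far as the arm can. A call with a gripper value outside its range is refused whole. OPENING is the opening, from 0 (shut) to 1 (fully open), set as the call begins (- or left out, the last holds). The fingers move at their own pace and stop on an object; FORCE is the grip in N (left out, the last holds). Time passes only in rows, so rows that repeat a pose let the fingers close, or fill a call up. It gives the time, the measured TCP pose, the force and the opening at its end, in the units of the state.
- status.get_obs(): the state, without advancing time (a new reading comes with each control period).
- camera(name): name is "side" or "top"; returns a dict with "color" (480x640x3 uint8, red, green, blue), "vfov" (degrees; the focal length in pixels is half the picture's height over the tangent of half this angle, whatever the lens; pixels are square), "cx", "cy" (the principal point, pixels), "D" ([k1, k2, p1, p2, k3] as OpenCV has them; the pictures are not rectified), "rvec" (rotation vector, rad) and "tvec" (3), from world to camera coordinates, as OpenCV has them. Camera axes: x right, y down, z forward; pixel columns grow to the right and rows downward; lengths in m; the calibration is good to about 2 mm. A picture is of the moment at which its call begins. There is no depth.
- bot.job_done(): hands the job in, once; it reports no verdict.
The state is a dict: "time": time; "q": joint angles; "qd": joint speeds; "joint_efforts": joint torques, N m; "ee_pos": TCP position; "tcp_rot": TCP orientation; "wrist_force": force on the tool from outside, world axes, zero at the start; "torque": the same for the moment, N m; "opening": finger opening in m.
Only numpy, scipy, OpenCV 4.12 (cv2) and the standard library are available. Lean on these libraries where they do the work, as an engineer would, in place of code of your own. Each camera call takes 0.05 s, during which the arm holds its last target. There are 200 camera calls.

## Task

Set up the bench's inspection camera over the circuit board. Take its mast by the rubber grip and first turn it, still fully down, until the camera's boom points along the ridge on the foot and stands over the board; then, with the release button in the side of the grip squeezed in, draw the mast up past its first stop to its second stop, the top of its travel. Finish while still holding the grip up there, button squeezed in and the mast's weight in your hand, ready to ease it down to focus; handle it by the grip only, never by the camera or its boom, and leave everything else on the bench where it is.

Things in the scene. Friction and masses are not known exactly. Their poses are not given: they have to be found in the camera images.
- stand: Camera stand, fixed: round grey foot 160 mm across, 16 mm high, with an upright sleeve 58 mm across up to 145 mm. Origin: middle of the underside, on the mast's vertical axis; x points along the foot's ridge to the board. A steel key on the mast lies in a window at the sleeve's foot; the mast rises only with the key under the sleeve's slot (0.07 rad play, rounded edges draw it in from about 0.1).
- foot_mark (a point): Middle of the bright raised ridge on the foot (32 x 8 mm, 3 mm high), 52 mm from the mast's axis along the stand's x axis, 19 mm above the bench.
- turn (a joint): Turn of the mast with grip, boom and camera about the stand's vertical axis, rad; 0 when the boom points along the foot's ridge (key under the slot); negative is clockwise seen from above; range -1.45 to 0.25; starts between -1.3 and -0.45. Slight friction (0.06 N m): it stays where it is left.
- lift (a joint): Height of the mast, m: 0 fully down (start), first stop 0.050, second stop 0.100, a firm end of travel. A spring catch locks it at each stop, with about 2 mm of slack, unless the button is in. With the button in the mast slides freely (under 1 N of friction) and its 0.4 to 0.55 kg sinks by its own weight.
- grip_mid (a point): Middle of the rubber grip at the top of the mast, on the mast's axis, 192 mm above the bench with the mast down (292 mm at the second stop). The grip is an upright block 34 mm (x) by 30 mm (y), 46 mm high, nothing above it; its axes turn with the mast: x along the boom to the camera, z up. The release button is in its +y face.
- grip: The same rubber grip as point grip_mid (same origin and axes), with the button it carries.
- button (a joint): How far the release button is pressed in, m: 0 out, 0.005 fully in (flush). Its cap, 16 mm wide by 26 mm high, stands 5 mm out of the middle of the grip's +y face and moves to -y; 3 N starts it, 10 N holds it fully in; the catch is clear from 0.0035. Closing a gripper across the grip's two y faces (35 mm over the free button, 30 mm with it in) squeezes it in.
- camera: Camera head 62 x 50 x 30 mm on a 12 mm square boom; origin in the middle of the head, 170 mm from the mast's axis along the grip's x and 37 mm below the grip's middle. The boom's top is 31 mm below the grip's middle; the grip stands on a black collar 46 mm across, top 26 mm below the grip's middle. Lens underneath, 124 mm above the bench with the mast down.
- carton: Closed cardboard box 150 x 200 mm, 50 mm high, with amber tape, beside the stand on the side of the ridge; origin in the middle of its underside.
- board: Green circuit board 85 x 145 mm, 4 mm thick, parts to 26 mm high, lying on the carton; origin in the middle of its underside.
- core: Open cardboard tube, 72 mm across, 82 mm high, standing near the stand; origin in the middle of its lower end.
- cleaner: Blue soldering tip cleaner with brass wool, 85 x 62 mm, 56 mm high; origin in the middle of its underside.
- tweezers: Steel tweezers 125 mm long, 8 mm high, lying flat; origin in the middle of the underside.
- reel: Reel of solder, 52 mm across, 42 mm high, lying on its flange; origin in the middle of its underside.
- organiser: Open white parts tray 110 x 170 mm, 26 mm high, with fifteen compartments; origin in the middle of its underside.
- driver: Screwdriver 150 mm long, lying flat; origin in the middle of its underside.

How it is judged (in metres and radians):
On the way, in this order (a step that is already met when the one before it is completed fails the run):
1. the mast, still down, is turned so that the boom points along the foot's ridge (value of joint turn between -0.1 and 0.1 rad and value of joint lift below 0.008 m), for 0.1 s.
2. with the button in, the mast is drawn up to its second stop (value of joint lift above 0.094 m and value of joint button above 0.0033 m), for 0.2 s.
At the end, for the whole second after the job is handed in: The fingers still hold the grip with the button squeezed in by more than 3.3 mm (so the catch is clear and the mast's weight is in the gripper), the mast is still and within 6 mm of its second stop (lift over 0.094 m), and the boom is within 0.1 rad of the foot's ridge (all of step 2 and value of joint turn between -0.1 and 0.1 rad and velocity of joint lift between -0.02 and 0.02 m/s and contact force between the fingers and grip above 2 N and not (contact force between the arm and camera above 0.5 N) and not (contact force between the fingers and camera above 0.5 N)); the arm keeps its last pose, push and grip.
It fails at once if the camera or its boom is touched by the robot (contact force between any of the fingers, the arm and camera above 1.5 N).
It fails at once if something else on the bench is moved by more than 15 mm (distance of any of carton, board, core, cleaner, tweezers, reel, organiser, driver from where it was at the start of the episode above 0.015 m).
It also fails if it takes over 40 s, if anything falls off the work surface, if the arm or the gripper's body presses on something with over 40 N, if the wrist force passes 120 N, or if a joint passes its speed limit or range.

## Working session

There is one attempt and no reset: what is moved stays moved. The work goes in short steps, Python scripts to look and compute and a shell command to move; the robot and the scene stay as the last step left them, time stands still between calls to the robot, and variables do not carry over. Pictures are saved under pics/ and viewed, about 8 in all and at most 12, crops included, and the job is handed in when it is done.

```bash
ls; mkdir -p pics; python3 - <<'E'
from workcell import status,camera,bot
import cv2
print(status.get_obs(),bot.grasp_offset)
for n in("side","top"):
    c=camera(n);cv2.imwrite(f"pics/{n}0.png",c["color"][...,::-1]);c.pop("color");print(c)
E
```

```text
pics
{'time': 0.0, 'q': array([7.04740408e+01, 5.01070067e+00, 1.00347235e+01, 9.50980282e+01,
       1.50074856e-03, 9.00009214e+01]), 'qd': array([ 0.10060228,  0.02612356,  0.03412029, -0.00379889,  0.04536933,
       -0.09132772]), 'joint_efforts': array([-1.90510662e-03, -5.20386636e+01,  4.64803720e+01,  1.65054621e-02,
       -9.36851006e-05,  1.57128216e-05]), 'ee_pos': array([0.18374915, 0.51816774, 0.2305893 ]), 'tcp_rot': array([ -91.16081467,   89.9259794 , -110.68769633]), 'wrist_force': array([ 0.34059098,  1.14217029, -0.18429391]), 'torque': array([-0.02214664,  0.0296215 , -0.02823468]), 'opening': 0.08559502965989123} 0.0187
{'vfov': 57.12505013086742, 'cx': 325.39999369225956, 'cy': 241.2843315721835, 'D': array([-0.04092817,  0.        ,  0.        ,  0.        ,  0.        ]), 'rvec': array([ 0.91882123, -2.36570765,  1.18497849]), 'tvec': array([0.42351541, 0.34331026, 0.55985795])}
{'vfov': 56.07010680754723, 'cx': 328.04340326884716, 'cy': 234.1028248683245, 'D': array([-0.04254971,  0.        ,  0.        ,  0.        ,  0.        ]), 'rvec': array([ 2.18119105, -2.18667808,  0.07959231]), 'tvec': array([0.0118278 , 0.56165346, 1.00558274])}
```

View pics/top0.png

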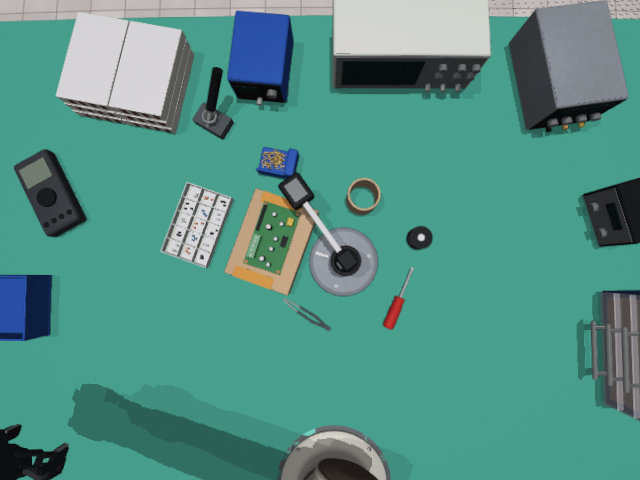

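View pics/side0.png

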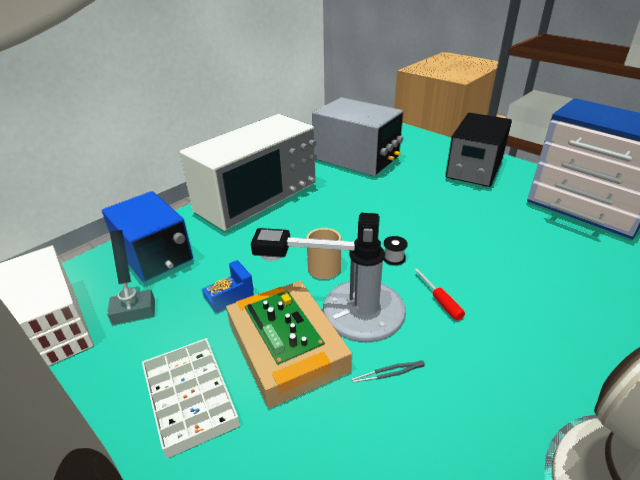

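Top view: foot at about (344,261), grip top (347,260), camera head (296,190), and the ridge somewhere near (322,254). I'll measure these.

```bash
cat > h.py <<'E'
import numpy as np,cv2
def K(c):
    h,w=480,640;f=h/2/np.tan(np.radians(c["vfov"])/2)
    return np.array([[f,0,c["cx"]],[0,f,c["cy"]],[0,0,1.]])
def ray(c,p,z):
    u=cv2.undistortPoints(np.array([[p]],float),K(c),np.array(c["D"]))[0,0]
    R=cv2.Rodrigues(np.array(c["rvec"]))[0];o=-R.T@c["tvec"];d=R.T@np.array([*u,1.])
    return o+d*(z-o[2])/d[2]
def proj(c,P):
    return cv2.projectPoints(np.array(P,float).reshape(-1,3),np.array(c["rvec"]),np.array(c["tvec"]),K(c),np.array(c["D"]))[0][:,0]
E
python3 - <<'E'
from workcell import camera
from h import *
t=camera("top");s=camera("side");im=t["color"]
for n,p,z in[("grip",(347,259.5),.215),("foot",(344,261),.016),("head",(296,190),.17),("ridge",(322,254),.019)]:
    print(n,ray(t,p,z).round(4))
for n,p,z in[("ridge",(342,315),.019),("griptop",(369,217),.215),("head",(270,240),.17)]: print("side",n,ray(s,p,z).round(4))
a=cv2.resize(im[210:310,290:400],None,fx=5,fy=5,interpolation=2);b=cv2.resize(s["color"][200:340,310:420],None,fx=4,fy=4,interpolation=2)
o=np.zeros((560,995,3),np.uint8);o[:500,:550]=a;o[:,555:]=b
cv2.imwrite("pics/z.png",cv2.resize(o,(796,448))[...,::-1])
E
```

```text
grip [ 0.5006 -0.0243  0.215 ]
foot [ 0.5005 -0.0258  0.016 ]
head [0.6375 0.073  0.17  ]
ridge [0.5165 0.0243 0.019 ]
side ridge [0.5113 0.0258 0.019 ]
side griptop [ 0.5006 -0.0264  0.215 ]
side head [0.6231 0.0867 0.17  ]
```

View pics/z.png

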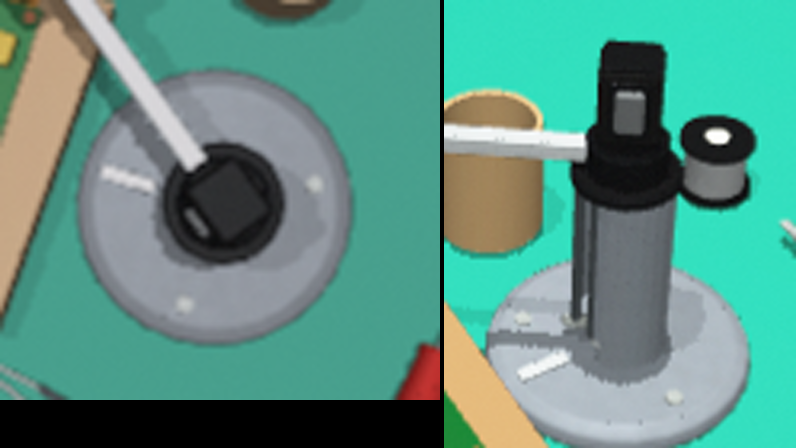

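```bash
cat >> h.py <<'E'
from scipy.spatial.transform import Rotation as Rn
def tool(): 
    from workcell import status
    o=status.get_obs();return o["ee_pos"],Rn.from_euler("xyz",o["tcp_rot"],degrees=True).as_matrix()
def ridge(c,w):
    x0,x1,y0,y1=w;im=c["color"].astype(int)
    m=np.zeros((480,640),np.uint8);m[y0:y1,x0:x1]=(im.min(2)[y0:y1,x0:x1]>205)
    n,l,st,ce=cv2.connectedComponentsWithStats(m);k=1+st[1:,4].argmax();ys,xs=np.where(l==k)
    P=np.array([ray(c,(x,y),.019)[:2] for x,y in zip(xs,ys)]);C=P.mean(0);v=np.linalg.svd(P-C)[2][0]
    return C,len(xs),np.degrees(np.arctan2(v[1],v[0]))%180
E
python3 - <<'E'
from workcell import camera
from h import *
t=camera("top");s=camera("side")
for n,c,w in(("t",t,(312,331,246,262)),("s",s,(325,356,300,322))): print(n,ridge(c,w))
im=t["color"].astype(int);g=im[200:255,298:340]
m=(im.min(2)>165);m[:, :300]=0;m[:205]=0;m[247:]=0;m[:,342:]=0
ys,xs=np.where(m);P=np.array([ray(t,(x,y),.161)[:2] for x,y in zip(xs,ys)]);C=P.mean(0);v=np.linalg.svd(P-C)[2][0]
print("boom",len(xs),C,np.degrees(np.arctan2(v[1],v[0]))%180)
# foot circle: non-green within window
hsv=cv2.cvtColor(t["color"],cv2.COLOR_RGB2HSV);m=((hsv[...,1]<60)&(hsv[...,2]>90)).astype(np.uint8);m[:225]=0;m[300:]=0;m[:,:305]=0;m[:,385:]=0
c=max(cv2.findContours(m,0,1)[0],key=cv2.contourArea);print("foot",cv2.minEnclosingCircle(c),ray(t,cv2.minEnclosingCircle(c)[0],.016))
# dark grip top
gm=((im.max(2)>38)&(im.max(2)<75)).astype(np.uint8)
p,R=tool();print("tool",p,R.round(3))
E
```

```text
t (array([0.51648694, 0.02630286]), 19, np.float64(72.08764760618995))
s (array([0.51580904, 0.02487427]), 58, np.float64(71.58791337087209))
boom 279 [0.56768066 0.02366579] 35.953264758963456
foot ((340.0, 257.0), 39.40821838378906) [ 0.50963139 -0.01669731  0.016     ]
tool [0.18380146 0.51830905 0.23104207] [[-0.     0.334  0.942]
 [-0.     0.942 -0.334]
 [-1.    -0.     0.   ]]
```

Both views put the axis at about (0.500, -0.0245), with the ridge at about 72° and the boom at about 36°, so turn ≈ -0.63 rad. Moving over the grip.

```bash
python3 -m jog '-30 -20 24 5; -30 -60 70 14; -30 -100 118 23; -30 -140 165 32; -30 -175 207 41; -30 -210 248 50; -30 -245 289 59; -30 -280 330 68' 1 40
cat > d.py <<'E'
import sys;from h import *
tx,ty,tz,a=map(float,sys.argv[1:5]);p,R=tool()
print("pos",p.round(4),"yawY",np.degrees(np.arctan2(R[1,1],R[0,1])).round(2),"xdir",R[:,0].round(3))
print("rows mm",(R.T@(np.array([tx,ty,tz])-p)*1e3).round(1),"turn",-((a-np.degrees(np.arctan2(R[1,1],R[0,1]))+180)%360-180))
E
python3 d.py .5 -.0245 .26 -54
```

```text
time: 1.3
ee_pos: [0.4018, 0.1425, 0.2615]
tcp_rot: [112.2, 90.0, 24.4]
wrist_force: [0.9, 0.6, -0.3]
opening: 0.0855
pos [0.4018 0.1425 0.2615] yawY 2.18 xdir [ 0.001  0.    -1.   ]
rows mm [  1.5  91.7 170.6] turn 56.178229347165995
```

```bash
python3 -m jog '0 13 25 8; 0 28 52 17; 0 43 80 26; 0 58 107 35; 0 73 135 44; 1 85 158 52; 1 92 171 56; 1 92 171 56' 1 40
python3 d.py .5 -.0245 .176 -54; python3 - <<'E'
from workcell import camera,status
from h import *
print(status.get_obs()["q"])
t=camera("top");s=camera("side")
print(proj(t,[[.5,-.0245,.215]]),proj(s,[[.5,-.0245,.215]]))
a=cv2.resize(t["color"][200:320,285:405],(480,480),interpolation=2);b=cv2.resize(s["color"][140:300,290:450],(480,480),interpolation=2)
cv2.imwrite("pics/a.png",cv2.resize(np.hstack([a,b]),(800,400))[...,::-1])
E
```

```text
time: 2.3
ee_pos: [0.5007, -0.0233, 0.2599]
tcp_rot: [-36.3, 90.0, -179.8]
wrist_force: [0.4, 0.6, 0.3]
opening: 0.0861
pos [ 0.5007 -0.0233  0.2599] yawY -53.57 xdir [-0.001 -0.    -1.   ]
rows mm [83.9  0.6  1.2] turn 0.4254461197128876
[-2.66575582e+00 -9.44509428e-01  7.19645832e+00  9.81791162e+01
 -1.88907246e-03  1.40908793e+02]
[[347.08832558 259.80176496]] [[368.54385644 217.61940016]]
```

View pics/a.png

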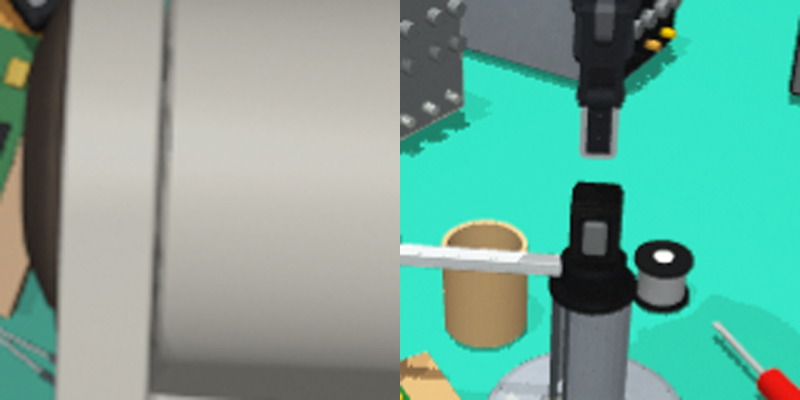

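The side view shows the finger at (598,130) directly above the grip and its button at (594,238), so they are lined up; the top view is hidden by the arm. Descending, then closing.

```bash
python3 -m jog '10 0 1 0; 22 0 1 0; 34 0 1 0; 46 0 1 0; 58 0 1 0; 70 0 1 0; 79 0 1 0; 83 0 1 0' 1 40
python3 -m jog '0 0 0 0;0 0 0 0;0 0 0 0;0 0 0 0;0 0 0 0;0 0 0 0;0 0 0 0;0 0 0 0' 0 50
python3 d.py .5 -.0245 .176 -18
python3 - <<'E'
from workcell import camera
from h import *
s=camera("side")
cv2.imwrite("pics/b.png",cv2.resize(s["color"][160:280,290:450],(640,480),interpolation=2)[...,::-1])
E
```

```text
time: 3.4
ee_pos: [0.4996, -0.0233, 0.1766]
tcp_rot: [-40.8, 90.0, 175.7]
wrist_force: [-0.4, 0.3, 0.8]
opening: 0.0851
time: 4.4
ee_pos: [0.5002, -0.0236, 0.1781]
tcp_rot: [123.0, 89.9, -20.5]
wrist_force: [0.6, -2.6, 5.8]
opening: 0.0294
pos [ 0.5002 -0.0236  0.1781] yawY -53.54 xdir [ 0.002 -0.001 -1.   ]
rows mm [2.1 0.6 0.7] turn -35.53938955790949
```

View pics/b.png

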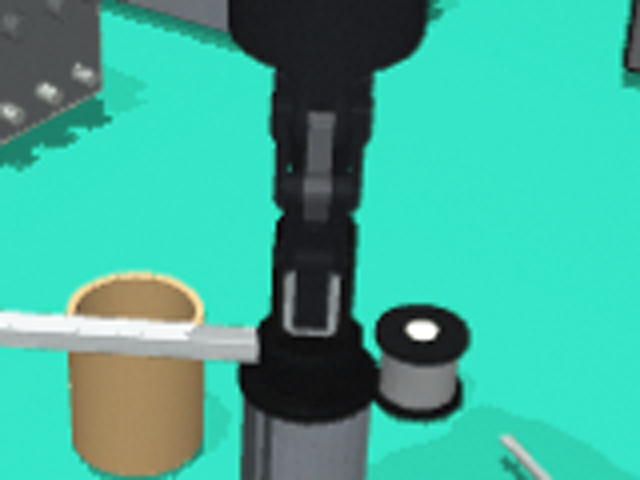

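The pads sit over the grip (310,300), clear of the boom, and the 29.4 mm opening means the button is in. Turning.

```bash
python3 -m jog '0 0 0 -5;0 0 0 -11;0 0 0 -17;0 0 0 -23;0 0 0 -29;0 0 0 -34;0 0 0 -36;0 0 0 -36'
python3 d.py .5 -.0245 .176 -18
python3 - <<'E'
from workcell import camera
from h import *
t=camera("top");s=camera("side")
P=[[.5-.0+r*np.cos(a),-.0245+r*np.sin(a),.161] for a in [np.radians(72)] for r in(.05,.13)]
print(proj(t,P),proj(s,P))
a=cv2.resize(t["color"][190:310,240:400],(400,300),interpolation=2);b=cv2.resize(s["color"][190:340,220:420],(400,300),interpolation=2)
cv2.imwrite("pics/c.png",np.hstack([a,b])[...,::-1])
E
```

```text
time: 5.45
ee_pos: [0.5, -0.0236, 0.1781]
tcp_rot: [82.4, 89.9, -25.1]
wrist_force: [-0.4, -2.1, 5.7]
opening: 0.0295
pos [ 0.5    -0.0236  0.1781] yawY -17.5 xdir [ 0.001 -0.001 -1.   ]
rows mm [2.1 0.3 0.9] turn 0.4960091343751003
[[321.61886043 252.41446059]
 [282.85239343 239.91072565]] [[342.03855985 253.01743001]
 [299.05390443 268.49565273]]
```

View pics/c.png

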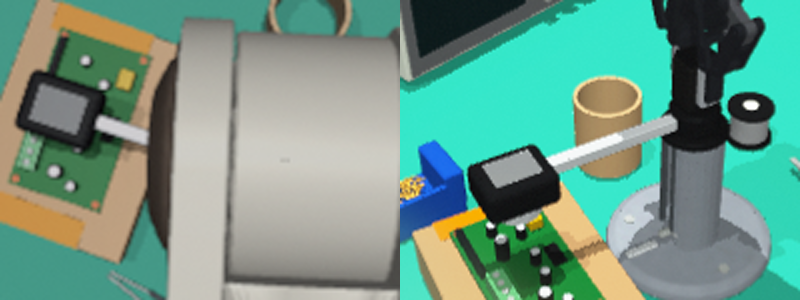

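The boom lies over the board, at (107,122) top crop against a predicted (107,125), and (558,158) side crop against (558,157). Aligned, so I'll start lifting gently.

```bash
python3 -m jog '-3 0 0 0;-6 0 0 0;-9 0 0 0;-12 0 0 0;-15 0 0 0;-18 0 0 0;-20 0 0 0;-20 0 0 0'
python3 d.py .5 -.0245 .276 -18
python3 - <<'E'
from workcell import camera
from h import *
t=camera("top");s=camera("side")
a=cv2.resize(t["color"][190:310,240:400],(400,300),interpolation=2);b=cv2.resize(s["color"][190:340,220:420],(400,300),interpolation=2)
cv2.imwrite("pics/d.png",np.hstack([a,b])[...,::-1])
E
```

```text
time: 6.55
ee_pos: [0.4998, -0.0233, 0.1976]
tcp_rot: [87.1, 90.0, -20.4]
wrist_force: [3.9, -3.9, -2.6]
opening: 0.0296
pos [ 0.4998 -0.0233  0.1976] yawY -17.53 xdir [ 0. -0. -1.]
rows mm [-78.4   0.6   1.1] turn 0.47387573651332104
```

View pics/d.png

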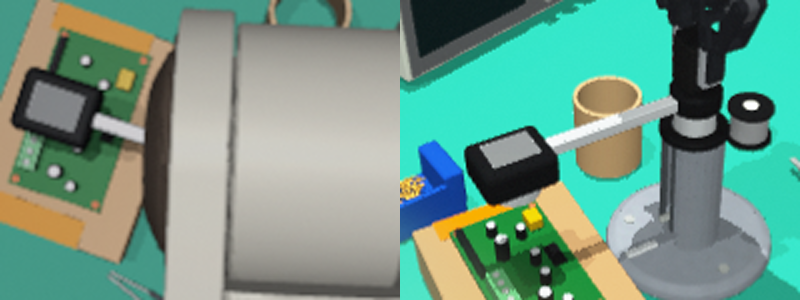

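The mast is rising: the bright mast shows at (697,125) and the key is through. I'll raise it to just short of the top.

```bash
python3 -m jog '-8 0 0 0;-19 0 0 0;-30 0 0 0;-41 0 0 0;-52 0 0 0;-63 0 0 0;-73 0 0 0;-77 0 0 0'
python3 -m jog '-1 0 0 0;-1 0 0 0;-2 0 0 0;-2 0 0 0;-3 0 0 0;-3 0 0 0;-3 0 0 0;-3 0 0 0'
```

```text
time: 7.65
ee_pos: [0.4997, -0.0233, 0.2749]
tcp_rot: [119.8, 90.0, 12.3]
wrist_force: [3.2, -2.5, -4.6]
opening: 0.0294
time: 8.65
ee_pos: [0.4997, -0.0233, 0.2773]
tcp_rot: [145.9, 90.0, 38.4]
wrist_force: [2.5, -3.0, -4.0]
opening: 0.0294
```

```bash
python3 -m jog '-0.5 0 0 0;-1 0 0 0;-1.5 0 0 0;-2 0 0 0;-2 0 0 0;-2 0 0 0;-2 0 0 0;-2 0 0 0'
python3 - <<'E'
from workcell import camera
from h import *
t=camera("top");s=camera("side")
for r in (.05,.12,.17): print(proj(s,[[.5+r*np.cos(np.radians(72)),-.0245+r*np.sin(np.radians(72)),.261 if r<.15 else .27]]),proj(t,[[.5+r*np.cos(np.radians(72)),-.0245+r*np.sin(np.radians(72)),.261 if r<.15 else .27]]))
a=cv2.resize(t["color"][190:310,240:400],(400,300),interpolation=2);b=cv2.resize(s["color"][140:290,220:420],(400,300),interpolation=2)
cv2.imwrite("pics/e.png",np.hstack([a,b])[...,::-1])
E
```

```text
time: 9.65
ee_pos: [0.4996, -0.0233, 0.2784]
tcp_rot: [-75.1, 89.9, 177.4]
wrist_force: [4.5, -2.7, -17.7]
opening: 0.0294
[[342.67372223 201.6146161 ]] [[320.77470062 250.53690198]]
[[301.86717724 214.17951215]] [[282.5346392  238.20644207]]
[[270.05217278 218.56910472]] [[254.52267443 229.00186172]]
```

View pics/e.png

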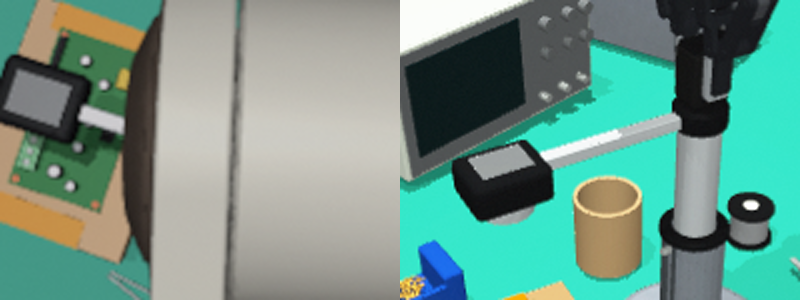

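Stop felt: the force went from -4 to -18 N at z = 0.2784, which is +100 mm. Camera head seen at (38,97) top crop and (502,160) side crop, against predicted (36,97) and (500,157). I'll ease off 1.5 mm so only the weight is held, then hand in.

```bash
python3 -m jog '0.5 0 0 0;1 0 0 0;1.5 0 0 0;1.5 0 0 0;1.5 0 0 0;1.5 0 0 0;1.5 0 0 0;1.5 0 0 0'; python3 -c "
from workcell import status,bot
o=status.get_obs();print(o['ee_pos'],o['wrist_force'],o['opening'],o['qd'].round(2))
if o['ee_pos'][2]>.2755 and o['opening']<.031: print(bot.job_done())"
```

```text
time: 10.75
ee_pos: [0.4998, -0.0233, 0.2782]
tcp_rot: [103.1, 90.0, -4.4]
wrist_force: [0.9, -2.8, -2.7]
opening: 0.0294
[ 0.49979076 -0.02329231  0.27818427] [ 0.89757282 -2.75513187 -2.74072279] 0.02935889521144898 [-0.06  0.05 -0.01 -0.08  0.    0.  ]
the job is handed in; nothing more can be done
None
```

The camera is set up over the board at the second stop, and I handed the job in at about 10.8 s. No verdict was reported.

I took the mast by the grip with the jaws across the button faces, at 50 N. I turned it about 36° counter-clockwise while still down, until the boom lay along the ridge. Then I drew it up to the firm top stop and eased off 1.5 mm so only the mast's weight is in the gripper.

Last checks:
- **Height:** the gripper rose 100 mm from the grasp height, and the pull jumped from about 4 N to 18 N at the stop. It settled back to about 3 N after easing off.
- **Button:** the fingers read 29.4 mm apart against 30 mm for a fully pressed button, so it is squeezed in.
- **Boom direction:** the camera head appeared within about 2 pixels of where it should be in both views.
- **Other items:** I saw nothing disturbed in the close-up views, but I did not take a final full picture of the bench to confirm it.
- **Disagreement:** an automatic fit of the foot's outline gave a position about 12 mm off, so I discarded it. The grip, boom and ridge measurements agreed with each other and I used those.

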